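# Spin-check a trolley wheel and stop it with the valve up

## Task

The trolley wheel on the wooden stand has a new bearing: flick its tyre with a fingertip so that it spins and runs on its own, untouched, for at least three seconds. Then brake it with a fingertip on the tyre so that it stops with the valve at twelve o'clock, and finish while still holding: the fingertip stays pressed on the tyre so that the wheel cannot turn while I push the pump on. Don't take the tyre between the fingers, and leave the pliers, the round tin and the wooden block beside the stand where they are.

Things in the scene. Friction and masses are not known exactly. Their poses are not given: they have to be found in the camera images.
- wheel_stand: wooden stand screwed to the bench: board base 145x130x18 mm, pine post 178 mm high behind the wheel (x = 35 to 80 mm, y = -30 to 30 mm in its frame). Origin: on the bench top straight below the wheel's centre. x runs along the axle from the wheel back to the post, z up; the wheel turns in the y-z plane.
- tyre_top (a point): highest point of the tyre's tread, in the middle of its width, fixed to the stand: 235 mm above the bench, 100 mm straight above the wheel's centre. The rubber is firm (it gives less than 1 mm) and grips a fingertip that is pressed on it lightly. Axes as the stand's.
- wheel (a joint): angle of the wheel: black rubber tyre 200 mm in diameter and 43 mm wide, pale steel rim, about 0.9 kg, free on a level axle. 0 and every full turn: valve straight up. Grows as the wheel's top goes towards the stand's -y (clockwise seen from the front, the side away from the post), counting on over the turns. A spin falls to half in about 4 s; no heavy side, it stays where it stops.
- valve (a point): tip of the valve, a black rubber stem 13 mm thick with brass neck and black cap that leans out of the rim on the wheel's front face; the tip lies 36 mm from the axle line and 36 mm in front of the wheel's middle plane and goes round with the wheel. There is only one (the four rim bolts are flat hexagons).
- pliers: loose combination pliers with blue grips, 62x171x14 mm, lying in front of the stand
- wax_tin: loose round tin, 67 mm wide and 36 mm high, standing to the left of the stand (its +y side)
- perch_block: loose sawn wooden block 50x95x28 mm lying to the right, behind the bench vice

How it is judged (in metres and radians):
On the way, in this order (a step that is already met when the one before it is completed fails the run):
1. flicked: the wheel runs on its own, faster than 0.3 rad/s and touched by nothing, for 2.8 s ((velocity of joint wheel above 0.3 rad/s or velocity of joint wheel below -0.3 rad/s) and contact force between anything else and wheel below 0.01 N), for 2.8 s.
2. braked: the wheel is at rest under a fingertip with the valve at twelve o'clock (contact force between the fingers and wheel above 0.5 N and angle between wheel's own z axis and vertical below 0.26 rad and velocity of joint wheel between -0.05 and 0.05 rad/s), for 0.3 s.
At the end, for the whole second after the job is handed in: the wheel stands still (below 0.05 rad/s) with its valve within 15 degrees of twelve o'clock, the fingers press on it with more than 0.5 N, and the pliers, the tin and the wooden block are within 20 mm of where they lay (all of step 2 and distance of each of pliers, wax_tin, perch_block from where it was at the start of the episode below 0.02 m); the arm keeps its last pose, push and grip.
It fails at once if the tyre is taken between the fingers (distance between the grasp point and wheel below 0.097 m and x of the grasp point in the frame of wheel_stand between -0.024 and 0.024 m).
It fails at once if the pliers, the tin or the wooden block is pushed away or lifted (distance of any of pliers, wax_tin, perch_block from where it was at the start of the episode above 0.02 m).
It also fails if it takes over 51 s, if anything falls off the work surface, if the arm or the gripper's body presses on something with over 40 N, if the wrist force passes 120 N, or if a joint passes its speed limit or range.

## Robot

A 6-joint arm with a two-finger parallel gripper is mounted at the origin on a cart in front of the work surface, level with it; the furniture and walls round the work are solid. World frame = base frame: x ahead of the robot, y to its left, z up, the work surface at z = 0. Lengths are in m, angles in degrees, forces in N, time in s.
With the tool pointing down it reaches from about 0.375 to 0.9 m from the base axis. Payload 3.1 kg.
Tool frame: the origin (TCP) lies at the very end of the fingers, on their centre line; the grasp point (between the pads) lies grip_point_offset behind it (grip_point_offset is the distance from the TCP to the grasp point, in m); z points along the fingers, y is the line along which they close (so a half turn about z gives the same grasp; the last joint's range is limited). The gripper opens to 87 mm and grips with 3 to 60 N. Pads are 19 mm wide; open, the fingers measure 117 mm over their backs; the gripper's body (75 mm by 190 mm) begins 51 mm behind the grasp point.
Start: joints at [-77.951, 30.224, 82.088, -0, 67.689, -10.227], TCP at [0.237, -0.578, 0.196] pointing down, gripper open.
Joint ranges: [-176.69, 176.69], [-43.24, 126.21], [12.49, 139.97], [-82, 262], [0, 151.66], [-163.58, 163.58]. Speed limits (degrees/s): [159.86, 159.86, 180, 180, 180, 180].

## Interface

Orientations are given as a 3x3 rotation matrix whose columns are the frame's x, y, z axes.
In Python, from rig import * gives the robot as it stands.
- The arm moves only by the tool move_arm, never from a script. Its argument "increments" is a list of rows, each a list of 3 entries, a list of its own where there are three numbers: the shift along the tool's x, y, z in units of 30 mm (1.0 is 30 mm), then the turn, a rotation vector about the tool's x, y, z in units of 120 degrees (1.0 is 120 degrees), then the closure, from 0 (fully open) to 1 (shut). A call has 1 to 20 rows; each row shifts and turns the commanded pose from where the row before left it, along the tool's axes as they then stand; what a row does not reach is not made up. A row lasts 1/12 s, in which the tool goes at most 41.7 mm and 7.16 degrees, less where a joint would pass 70% of its speed; a pose out of reach is approached as far as the arm can. A call with a number of a shift or a turn outside -1 to 1 is refused whole. A call with a gripper value outside its range is refused whole. The fingers move at their own pace and stop on an object; the grip force is fixed at half the most. Time passes only in rows, so rows that do not move let the fingers close. It gives the time, the measured TCP pose, the force, the opening and the grip force at its end, in the units of the state.
- read_state(): the state, without advancing time (a new reading comes with each control period).
- capture(name): name is "side" or "top"; returns a dict with "img" (420x560x3 uint8, red, green, blue), "mtx" (3x3 intrinsics, pixels), "distortion" ([k1, k2, p1, p2, k3] as OpenCV has them; the pictures are not rectified), "eye" and "rotation" of the camera in the world. Camera axes: x right, y down, z forward; pixel columns grow to the right and rows downward; lengths in m; the calibration is good to about 2 mm. A picture is of the moment at which its call begins. There is no depth.
- hand_in(): hands the job in; it is judged then, once.
Trained networks look in a picture, given as the dict that the camera call returned (one of the last four; its "shot" number tells which), for a name from the list of things; names that differ only in an ending like _2 or _b are one class to them, and where a whole thing is asked for, a point or a joint stands for the part that bears it (a point fixed in the world has none). Each returns a list of dicts, best first, with "confidence" (0 to 1); they miss things now and then, are a little off and sometimes report something else, mostly with a low value. They report only what shows in the picture. A call takes as long as a camera call.
- search_frame(picture, label): "extent" ([left, top, right, bottom] as shares, 0 to 1, of the picture: columns of its width, rows of its height, round what is visible of it).
- pinpoint(picture, label): "xy" ([column, row] as shares, 0 to 1, of the picture: columns of its width, rows of its height: a listed point, or the origin of a listed thing).
The state is a dict: "time_s": time; "joint_positions": joint angles; "qvel": joint speeds; "tau": joint torques, N m; "position": TCP position; "tcp_rot": TCP orientation; "force": force on the tool from outside, world axes, zero at the start; "moment": the same for the moment, N m; "opening": opening from 0.0 (shut) to 1.0 (fully open); "grasp_force": force on a finger pad.
Only numpy, scipy, OpenCV 4.12 (cv2) and the standard library are available. Lean on these libraries where they do the work, as an engineer would, in place of code of your own. Each camera call takes 0.05 s, during which the arm holds its last target. There are 200 camera calls.

## Working session

There is one attempt and no reset: what is moved stays moved. The work goes in short steps, Python scripts to look and compute and a tool call to move; the robot and the scene stay as the last step left them, time stands still between calls to the robot, and variables do not carry over. Pictures are saved under pics/ and viewed, at most 10 in all, crops included, and the job is handed in when it is done.

Besides the shell and the picture viewer there is one more tool, called after "Request:" by a JSON object that holds its "fn" and its "kwargs". move_arm: Moves the arm, as the interface text tells. Its arguments: {"type":"object","properties":{"increments":{"type":"array"}},"required":["increments"]}

```bash
ls; mkdir -p pics; cat > h.py <<'E'
from rig import *
import numpy as np, cv2
def ray(c,xy):
    h,w=c["img"].shape[:2]
    p=np.array([[[xy[0]*w,xy[1]*h]]],float)
    u=cv2.undistortPoints(p,np.array(c["mtx"]),np.array(c["distortion"]))[0,0]
    d=np.array(c["rotation"])@np.array([u[0],u[1],1]); return np.array(c["eye"]),d/np.linalg.norm(d)
def tri(rs):
    A=sum(np.eye(3)-np.outer(d,d) for e,d in rs); b=sum((np.eye(3)-np.outer(d,d))@e for e,d in rs)
    return np.linalg.solve(A,b)
def onz(r,z): return r[0]+r[1]*(z-r[0][2])/r[1][2]
E
python3 - <<'E'
from h import *
np.set_printoptions(precision=4,suppress=True)
s=read_state();print(s["time_s"],s["position"],s["tcp_rot"],s["force"],s["opening"])
C={n:capture(n) for n in("side","top")}
cv2.imwrite("pics/a.png",C["side"]["img"][...,::-1]);cv2.imwrite("pics/b.png",C["top"]["img"][...,::-1])
for n,c in C.items():
    print(n,c["eye"],np.array(c["rotation"])[:,2])
    for l in["wheel_stand","tyre_top","wheel","valve","pliers","wax_tin","perch_block"]:
        for f in (pinpoint,search_frame):
            try:
                for r in f(c,l)[:2]: print(l,{k:np.round(v,3) for k,v in r.items()}, np.round(onz(ray(c,r["xy"]),.235 if l=="tyre_top" else 0.0),3) if "xy" in r else "")
            except Exception as e: print(l,e)
print(grip_point_offset if "grip_point_offset" in globals() else "")
E
```

```text
pics
0.0 [ 0.2368 -0.5775  0.1954] [[ 0.9254  0.3791 -0.0004]
 [ 0.3791 -0.9254  0.0021]
 [ 0.0004 -0.0021 -1.    ]] [-0.6883  0.014   1.8977] 1.0026441012653684
side [0.3342 0.794  0.8067] [ 0.185  -0.5915 -0.7848]
wheel_stand {'xy': array([0.462, 0.634]), 'confidence': np.float64(0.75)} [0.51  0.354 0.   ]
wheel_stand {'extent': array([0.377, 0.435, 0.519, 0.719]), 'confidence': np.float64(0.76)} 
wheel_stand {'extent': array([0.473, 0.369, 0.523, 0.457]), 'confidence': np.float64(0.67)} 
tyre_top {'xy': array([0.456, 0.472]), 'confidence': np.float64(0.82)} [0.511 0.354 0.235]
tyre_top {'extent': array([0.384, 0.433, 0.522, 0.71 ]), 'confidence': np.float64(0.7)} 
wheel it knows: perch_block, pliers, tyre_top, valve, wax_tin, wheel_stand
wheel {'extent': array([0.411, 0.436, 0.509, 0.68 ]), 'confidence': np.float64(0.88)} 
valve {'xy': array([0.498, 0.531]), 'confidence': np.float64(0.9)} [0.504 0.228 0.   ]
valve {'extent': array([0.41 , 0.441, 0.507, 0.682]), 'confidence': np.float64(0.95)} 
pliers {'xy': array([0.549, 0.702]), 'confidence': np.float64(0.89)} [0.39  0.387 0.   ]
[... 1240 characters left out ...]
38 , 0.414, 0.555, 0.501]), 'confidence': np.float64(0.72)} 
pliers {'xy': array([0.442, 0.601]), 'confidence': np.float64(0.97)} [0.393 0.392 0.   ]
pliers {'extent': array([0.382, 0.578, 0.509, 0.641]), 'confidence': np.float64(0.88)} 
wax_tin {'xy': array([0.675, 0.456]), 'confidence': np.float64(0.74)} [0.544 0.083 0.   ]
wax_tin {'xy': array([0.372, 0.469]), 'confidence': np.float64(0.63)} [0.522 0.487 0.   ]
wax_tin {'extent': array([0.335, 0.432, 0.388, 0.497]), 'confidence': np.float64(0.64)} 
perch_block {'xy': array([0.677, 0.453]), 'confidence': np.float64(0.64)} [0.547 0.08  0.   ]
perch_block {'extent': array([0.642, 0.421, 0.731, 0.486]), 'confidence': np.float64(0.89)} 
0.0187
```

View pics/a.png

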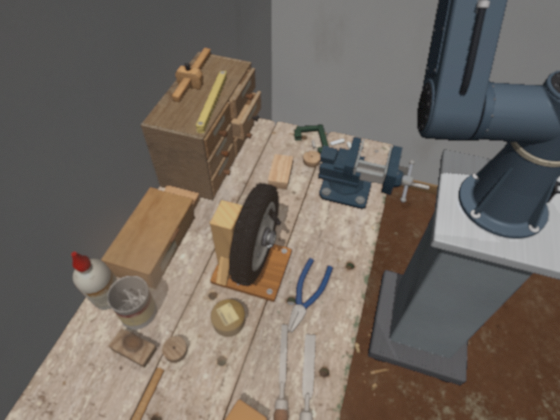

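View pics/b.png

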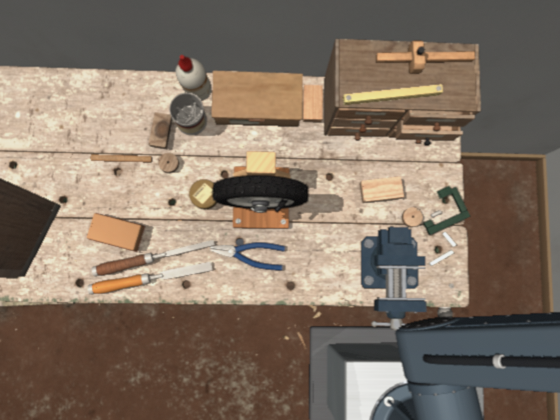

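```bash
python3 - <<'E'
from h import *
np.set_printoptions(precision=4,suppress=True)
R={}
for l in["wheel_stand","tyre_top","valve"]:
  R[l]=[]
for n in("side","top"):
    c=capture(n)
    for l in R: R[l].append(ray(c,pinpoint(c,l)[0]["xy"]))
for l in R: print(l,tri(R[l]))
E
```

```text
wheel_stand [0.5076 0.3642 0.0017]
tyre_top [0.5145 0.3612 0.2334]
valve [0.4788 0.3309 0.1393]
```

The side view shows the wheel at about (255,235) px, with its front and the valve near (278,222) facing the robot. The top view shows the tyre edge-on along y at about (260,190), with the valve on the right, so near 3 o'clock. I'll fit the stand's pose and yaw from silhouettes next.

```bash
cat > fit.py <<'E'
from h import *
from scipy.optimize import minimize
def sil(c,x,y,yaw):
    t=np.linspace(0,2*np.pi,60); P=[]
    # rounded tyre profile
    for a,r in((-.0215,.085),(-.017,.095),(-.008,.0995),(.008,.0995),(.017,.095),(.0215,.085)):
        P.append(np.c_[0*t+a,r*np.sin(t),.135+r*np.cos(t)])
    P=np.vstack(P); cs,sn=np.cos(yaw),np.sin(yaw)
    W=np.c_[x+cs*P[:,0]-sn*P[:,1],y+sn*P[:,0]+cs*P[:,1],P[:,2]]
    R=np.array(c["rotation"]).T; e=np.array(c["eye"])
    q=cv2.projectPoints(W,cv2.Rodrigues(R)[0],-R@e,np.array(c["mtx"]),np.array(c["distortion"]))[0][:,0]
    m=np.zeros(c["img"].shape[:2],np.uint8); cv2.fillConvexPoly(m,cv2.convexHull((q*16).astype(np.int32)),1,shift=4); return m
if __name__=="__main__":
    D=[]
    for n in("side","top"):
        c=capture(n); d=(c["img"].max(2)<75).astype(np.uint8)
        near=cv2.dilate(sil(c,.511,.362,0),np.ones((25,25)))
        d&=near; d=cv2.morphologyEx(d,cv2.MORPH_OPEN,np.ones((3,3)))
        k,l,s,_=cv2.connectedComponentsWithStats(d); d=(l==1+s[1:,4].argmax()).astype(np.uint8)
        h=np.zeros_like(d); cv2.fillConvexPoly(h,cv2.convexHull(cv2.findNonZero(d)),1); D.append((c,h))
    def cost(p): return [1-(sil(c,*p)&h).sum()/(sil(c,*p)|h).sum() for c,h in D]
    best=min((minimize(lambda p:sum(cost(p*[1,1,5])),[.511,.362,w/5],method="Nelder-Mead",options=dict(initial_simplex=[[.511,.362,w/5],[.517,.362,w/5],[.511,.368,w/5],[.511,.362,w/5+.02]])) for w in(-.15,0,.15)),key=lambda r:r.fun)
    p=best.x*[1,1,5]; print(p,np.degrees(p[2]),cost(p))
    for (c,h),n in zip(D,"st"):
        o=c["img"][...,::-1].copy(); cs,_=cv2.findContours(sil(c,*p),0,2); cv2.drawContours(o,cs,-1,(0,255,0),1); cs,_=cv2.findContours(h,0,2); cv2.drawContours(o,cs,-1,(0,0,255),1)
        cv2.imwrite(f"pics/f{n}.png",cv2.resize(o[150:310,180:340],(560,560)))
E
python3 fit.py; python3 -c "
import cv2,numpy as np
cv2.imwrite('pics/ff.png',cv2.resize(np.hstack([cv2.imread('pics/fs.png'),cv2.imread('pics/ft.png')]),(800,400)))"
```

```text
[0.51009234 0.36199225 0.00198945] 0.1139873486535584 [np.float64(0.04516129032258065), np.float64(0.0381756756756757)]
```

View pics/ff.png

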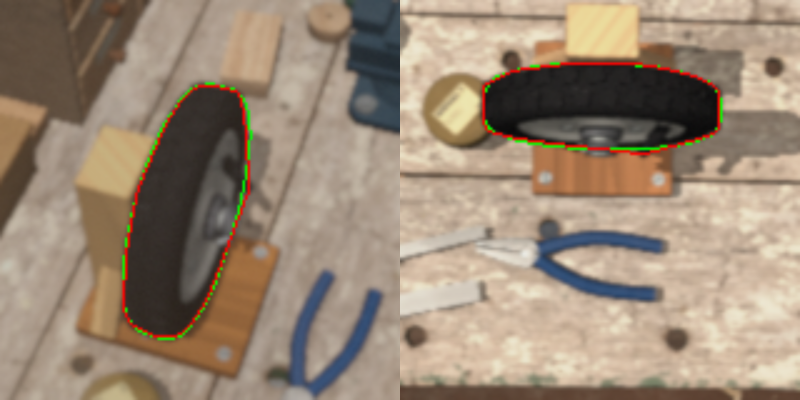

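The fit is tight: axle at (0.510–0.511, 0.362), yaw about 0. Next I close the fingers and move above the wheel.

Request:
{"fn": "move_arm", "kwargs": {"increments": [[[0,0,-0.75],[0,0,0.0465],1],[[0,0,-0.75],[0,0,0.0465],1],[[0,0,-0.75],[0,0,0.0465],1],[[0,0,-0.75],[0,0,0.0465],1],[[0.5,-0.9,0],[0,0,0],1],[[0.5,-0.9,0],[0,0,0],1],[[0.5,-0.9,0],[0,0,0],1],[[0.5,-0.9,0],[0,0,0],1],[[0.5,-0.9,0],[0,0,0],1],[[0.5,-0.9,0],[0,0,0],1],[[0.5,-0.9,0],[0,0,0],1],[[0.5,-0.9,0],[0,0,0],1],[[0.5,-0.9,0],[0,0,0],1],[[0.5,-0.9,0],[0,0,0],1],[[0.5,-0.9,0],[0,0,0],1],[[0.5,-0.9,0],[0,0,0],1],[[0.5,-0.9,0],[0,0,0],1],[[0.5,-0.9,0],[0,0,0],1]]}}

```text
time_s: 3.4
position: [0.4477, -0.1991, 0.2866]
tcp_rot: [[1.0, -0.001, 0.0], [-0.001, -1.0, -0.0], [0.0, 0.0, -1.0]]
force: [-0.2, -0.8, -0.4]
opening: 0.007
grasp_force: 0.0
```

Request:
{"fn": "move_arm", "kwargs": {"increments": [[[0.1,-0.97,0],[0,0,0],1],[[0.1,-0.97,0],[0,0,0],1],[[0.1,-0.97,0],[0,0,0],1],[[0.1,-0.97,0],[0,0,0],1],[[0.1,-0.97,0],[0,0,0],1],[[0.1,-0.97,0],[0,0,0],1],[[0.1,-0.97,0],[0,0,0],1],[[0.1,-0.97,0],[0,0,0],1],[[0.1,-0.97,0],[0,0,0],1],[[0.1,-0.97,0],[0,0,0],1],[[0.1,-0.97,0],[0,0,0],1],[[0.1,-0.97,0],[0,0,0],1],[[0.1,-0.97,0],[0,0,0],1],[[0.1,-0.97,0],[0,0,0],1],[[0.1,-0.97,0],[0,0,0],1],[[0.1,-0.97,0],[0,0,0],1],[[0.1,-0.97,0],[0,0,0],1],[[0,0,0],[0,0,0],1]]}}

```text
time_s: 4.9
position: [0.4989, 0.299, 0.2863]
tcp_rot: [[1.0, 0.004, 0.001], [0.004, -1.0, 0.003], [0.001, -0.003, -1.0]]
force: [0.2, -0.5, 0.1]
opening: 0.005
grasp_force: 0.0
```

```bash
cat > val.py <<'E'
from h import *
def vang(cx=.511,cy=.362,n="side"):
    c=capture(n); t=read_state()["time_s"]; r=pinpoint(c,"valve")
    if not r: return t,None,0
    e,d=ray(c,r[0]["xy"]); p=e+d*(cx-.036-e[0])/d[0]   # meet plane of valve tip circle
    y,z=p[1]-cy,p[2]-.135
    return t,np.degrees(np.arctan2(-y,z)),np.hypot(y,z),r[0]["confidence"]
def st():
    s=read_state(); print(round(s["time_s"],3),np.round(s["position"],4),np.round(s["force"],2),s["opening"],np.round(s["joint_positions"],1)); print(np.round(s["tcp_rot"],3).tolist())
E
python3 -c "
from val import *
st();print(vang(),vang())"
```

```text
4.9 [0.4989 0.299  0.2863] [ 0.21 -0.53  0.08] 0.00490854686928844 [ 19.8  21.6  82.    0.2  76.3 109.6]
[[1.0, 0.004, 0.001], [0.004, -1.0, 0.003], [0.001, -0.003, -1.0]]
(4.95, np.float64(142.0718954105348), np.float64(0.06371981569477586), 0.88) (5.05, np.float64(141.83758267639257), np.float64(0.06597875059511878), 0.65)
```

```bash
cat > val.py <<'E'
from h import *
TH=np.radians(np.arange(-180,180,1.0))
def proj(c,W):
    R=np.array(c["rotation"]).T; e=np.array(c["eye"])
    return cv2.projectPoints(W,cv2.Rodrigues(R)[0],-R@e,np.array(c["mtx"]),np.array(c["distortion"]))[0][:,0]
def vang(names=("side",),cx=.510,cy=.362):
    E=0;out=[]
    W=np.c_[0*TH+cx-.036,cy-.036*np.sin(TH),.135+.036*np.cos(TH)]
    for n in names:
        c=capture(n); t=read_state()["time_s"]; r=[q for q in pinpoint(c,"valve") if q["confidence"]>.3]
        if not r: out.append((n,None));continue
        q=np.array(r[0]["xy"])*[560,420]; e=np.hypot(*(proj(c,W)-q).T)
        out.append((n,round(t,2),"ang",round(np.degrees(TH[e.argmin()])),"err",round(e.min(),1),r[0]["confidence"],q.round(0)))
    return out
def st():
    s=read_state(); print(round(s["time_s"],3),np.round(s["position"],4),np.round(s["force"],2),s["opening"],np.round(s["joint_positions"],1))
E
python3 -c "
from val import *
print(vang(('side','top','side','top')))"
```

```text
[('side', 5.15, 'ang', 150, 'err', np.float64(3.1), 0.88, array([279., 241.])), ('top', 5.25, 'ang', 23, 'err', np.float64(1.4), 0.89, array([267., 210.])), ('side', 5.35, 'ang', 148, 'err', np.float64(0.2), 0.71, array([277., 240.])), ('top', 5.45, 'ang', 23, 'err', np.float64(0.8), 0.77, array([267., 209.]))]
```

Request:
{"fn": "move_arm", "kwargs": {"increments": [[[0.2,-0.88,0.2],[0,0,0],1],[[0.2,-0.88,0.2],[0,0,0],1],[[0,-0.88,0.2],[0,0,0],1],[[0,0,0.2],[0,0,0],1],[[0,0,0.2],[0,0,0],1],[[0,0,0],[0,0,0],1],[[0,0,0],[0,0,0],1]]}}

```text
time_s: 6.08
position: [0.5103, 0.3722, 0.2559]
tcp_rot: [[1.0, -0.002, -0.001], [-0.002, -1.0, -0.001], [-0.001, 0.001, -1.0]]
force: [0.1, 0.4, 0.4]
opening: 0.002
grasp_force: 0.0
```

```bash
python3 -c "
from val import *
P=[]
for n in('side','top'):
    c=capture(n);P.append(cv2.resize(c['img'][150:310,180:340,::-1],(400,400),interpolation=2))
cv2.imwrite('pics/g.png',np.hstack(P))
print(vang(('side','top')));st()"
```

```text
[('side', 6.23, 'ang', 167, 'err', np.float64(0.2), 0.59, array([275., 245.])), ('top', 6.33, 'ang', 163, 'err', np.float64(1.9), 0.93, array([265., 211.]))]
6.383 [0.511 0.373 0.257] [-0.11  0.7   0.8 ] 0.0006479534064288828 [ 26.   27.5  76.8  -0.   75.6 116.1]
```

View pics/g.png

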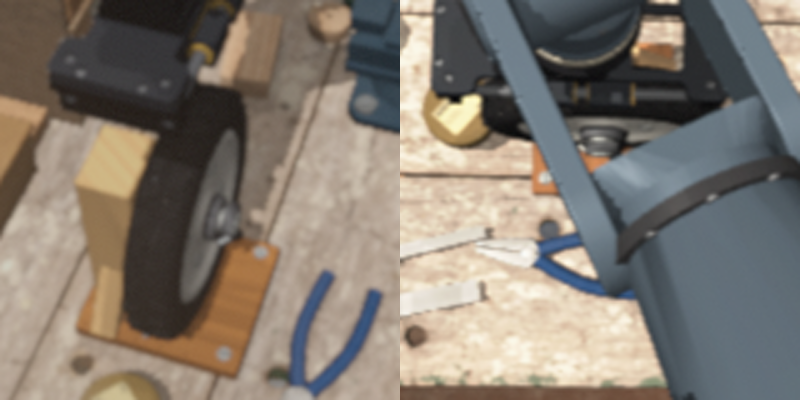

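```bash
python3 -c "
from val import *
for i in range(4): print(vang(('side',)))
c=capture('side');cv2.imwrite('pics/g2.png',cv2.resize(c['img'][190:290,220:300,::-1],(480,600),interpolation=2))
"
```

```text
[('side', 6.43, 'ang', 169, 'err', np.float64(2.9), 0.86, array([277., 247.]))]
[('side', 6.53, 'ang', 170, 'err', np.float64(1.9), 0.91, array([276., 247.]))]
[('side', 6.63, 'ang', 169, 'err', np.float64(0.8), 0.78, array([275., 246.]))]
[('side', 6.73, 'ang', 174, 'err', np.float64(1.3), 0.93, array([275., 248.]))]
```

View pics/g2.png

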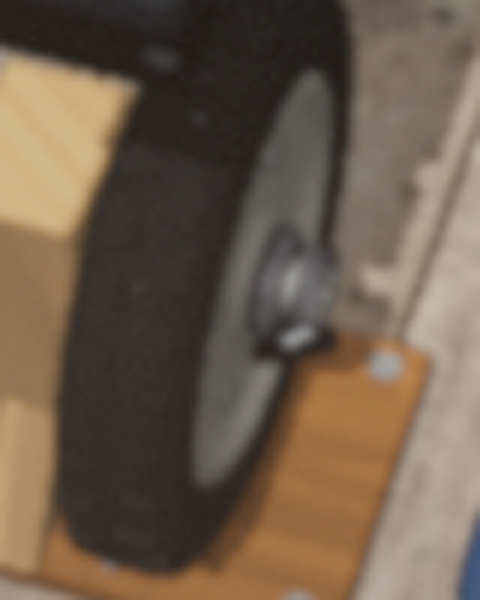

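The valve now shows just under the hub at side pixel (275,247), about 170°. I'll go down to touch the tread and re-measure while holding.

Request:
{"fn": "move_arm", "kwargs": {"increments": [[[0,-0.1,0.3],[0,0,0],1],[[0,0,0.3],[0,0,0],1],[[0,0,0.1],[0,0,0],1],[[0,0,0.05],[0,0,0],1],[[0,0,0],[0,0,0],1]]}}

```text
time_s: 7.25
position: [0.5102, 0.3762, 0.2327]
tcp_rot: [[1.0, -0.001, -0.002], [-0.001, -1.0, -0.001], [-0.002, 0.001, -1.0]]
force: [0.3, -0.5, -0.5]
opening: 0.006
grasp_force: 0.0
```

```bash
python3 -c "
from val import *
st()
for i in range(3): print(vang(('side',)))
st()"
```

```text
7.25 [0.5102 0.3762 0.2327] [ 0.3  -0.51 -0.51] 0.005599407304092438 [ 26.3  28.9  78.3  -0.   73.  116.4]
[('side', 7.3, 'ang', -177, 'err', np.float64(1.4), 0.8, array([274., 250.]))]
[('side', 7.4, 'ang', 174, 'err', np.float64(4.4), 0.85, array([278., 249.]))]
[('side', 7.5, 'ang', -176, 'err', np.float64(1.3), 0.77, array([274., 250.]))]
7.55 [0.5109 0.3765 0.2343] [ 0.3  -0.81 -0.2 ] 0.008397401818648627 [ 26.3  28.8  78.2   0.   73.  116.4]
```

Request:
{"fn": "move_arm", "kwargs": {"increments": [[[0,0.1,0.05],[0,0,0],1],[[0,0,0.05],[0,0,0],1],[[0,0,0.05],[0,0,0],1],[[0,0,0],[0,0,0],1]]}}

```text
time_s: 7.88
position: [0.5104, 0.3731, 0.2289]
tcp_rot: [[1.0, -0.001, -0.001], [-0.001, -1.0, -0.0], [-0.001, 0.0, -1.0]]
force: [-0.0, 0.5, -0.4]
opening: 0.008
grasp_force: 0.0
```

```bash
python3 -c "
from val import *
st()
for i in range(3): print(vang(('side',)))
st()"
```

```text
7.883 [0.5104 0.3731 0.2289] [-0.05  0.48 -0.42] 0.0075483739652212455 [ 26.1  28.9  78.8   0.   72.3 116.1]
[('side', 7.93, 'ang', -177, 'err', np.float64(0.8), 0.65, array([272., 249.]))]
[('side', 8.03, 'ang', -179, 'err', np.float64(1.2), 0.83, array([272., 249.]))]
[('side', 8.13, 'ang', -177, 'err', np.float64(1.0), 0.68, array([274., 250.]))]
8.183 [0.5107 0.3734 0.2294] [-0.47 -0.   -0.06] 0.0049970375129713895 [ 26.1  28.9  78.8   0.   72.3 116.1]
```

Request:
{"fn": "move_arm", "kwargs": {"increments": [[[0,0,0.05],[0,0,0],1],[[0,0,0.05],[0,0,0],1],[[0,0,0],[0,0,0],1]]}}

```text
time_s: 8.43
position: [0.5104, 0.3733, 0.2259]
tcp_rot: [[1.0, -0.001, -0.001], [-0.001, -1.0, -0.0], [-0.001, 0.0, -1.0]]
force: [-0.0, 0.5, 0.1]
opening: 0.006
grasp_force: 0.0
```

```bash
python3 -c "
from val import *
st()
c=capture('side');cv2.imwrite('pics/g3.png',cv2.resize(c['img'][150:290,190:310,::-1],(514,600),interpolation=2))
print(vang(('side',)))
st()"
```

```text
8.433 [0.5104 0.3733 0.2259] [-0.03  0.47  0.06] 0.005653920099567751 [ 26.1  29.1  79.   -0.   71.9 116.1]
[('side', 8.53, 'ang', -169, 'err', np.float64(1.5), 0.57, array([274., 252.]))]
8.583 [0.5106 0.3734 0.2263] [-0.33  0.37 -0.53] 0.00934341737789005 [ 26.1  29.1  79.    0.   71.9 116.1]
```

View pics/g3.png

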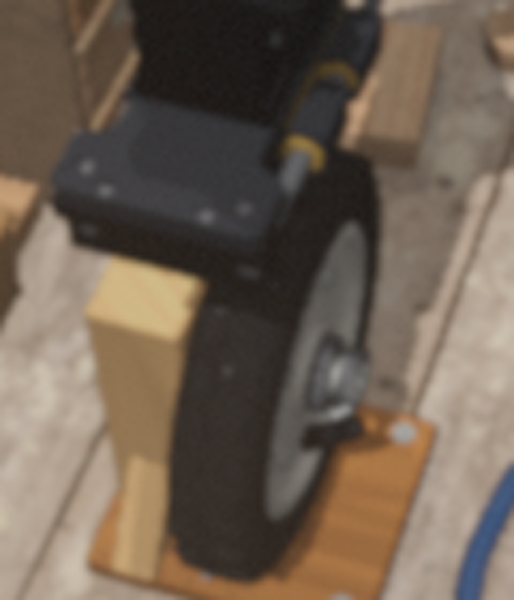

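Request:
{"fn": "move_arm", "kwargs": {"increments": [[[0,0.1,0.05],[0,0,0],1],[[0,0.1,0.04],[0,0,0],1],[[0,0,0],[0,0,0],1]]}}

```text
time_s: 8.83
position: [0.5104, 0.3666, 0.2233]
tcp_rot: [[1.0, -0.001, -0.001], [-0.001, -1.0, -0.001], [-0.001, 0.001, -1.0]]
force: [0.6, -0.5, -0.4]
opening: 0.003
grasp_force: 0.0
```

```bash
python3 -c "
from val import *
st()
c=capture('top');cv2.imwrite('pics/g4.png',cv2.resize(c['img'][140:260,180:340,::-1],(800,600),interpolation=2))
print(vang(('side',)))
s=read_state();print(s['tau'],s['moment'])
st()"
```

```text
8.833 [0.5104 0.3666 0.2233] [ 0.59 -0.55 -0.43] 0.0032382681180232694 [ 25.5  28.9  79.8  -0.   71.3 115.6]
[('side', 8.93, 'ang', -175, 'err', np.float64(0.5), 0.79, array([274., 250.]))]
[-5.56260638e-02 -4.39264262e+01 -1.86167836e+01 -5.00503389e-03
 -7.75833917e-02 -5.64190977e-04] [ 0.04487703  0.02387327 -0.00347446]
8.983 [0.5107 0.3673 0.2237] [-0.03  0.15  0.27] 0.0062125177128399284 [ 25.6  28.9  79.7   0.   71.3 115.6]
```

View pics/g4.png

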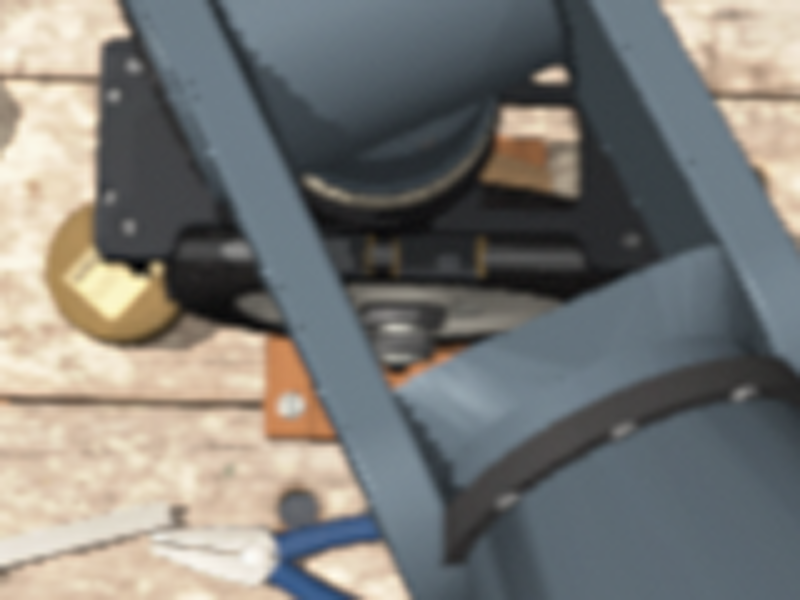

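```bash
python3 -c "
from val import *
for n in('side','top'):
    c=capture(n)
    W=np.array([[.51,.362,.235],[.51,.367,.2235],[.51,.367,.295],[.51-.0375,.367+.095,.295],[.51+.0375,.367-.095,.295],[.51-.0375,.367-.095,.295],[.51+.0375,.367+.095,.295]])
    q=proj(c,W)
    print(n,q.round(0).tolist())
    if n=='side': print(((q-[190,150])*600/140).round().tolist(),'g3 crop')
    else: print(((q-[180,140])*5).round().tolist(),'g4 crop')
"
```

```text
side [[254.0, 201.0], [253.0, 208.0], [252.0, 181.0], [254.0, 232.0], [250.0, 138.0], [290.0, 147.0], [207.0, 219.0]]
[[275.0, 221.0], [272.0, 247.0], [265.0, 131.0], [273.0, 350.0], [258.0, -51.0], [431.0, -12.0], [74.0, 296.0]] g3 crop
top [[260.0, 184.0], [258.0, 185.0], [257.0, 178.0], [203.0, 197.0], [310.0, 159.0], [310.0, 200.0], [204.0, 156.0]]
[[401.0, 221.0], [389.0, 227.0], [386.0, 189.0], [115.0, 287.0], [652.0, 94.0], [649.0, 299.0], [122.0, 80.0]] g4 crop
```

Request:
{"fn": "move_arm", "kwargs": {"increments": [[[0,0.25,0],[0,0,0],1],[[0,0.25,0],[0,0,0],1],[[0,0,0.05],[0,0,0],1],[[0,0,0],[0,0,0],1]]}}

```text
time_s: 9.42
position: [0.5105, 0.3516, 0.222]
tcp_rot: [[1.0, -0.002, -0.001], [-0.002, -1.0, -0.0], [-0.001, 0.0, -1.0]]
force: [-0.7, -1.1, -0.0]
opening: 0.004
grasp_force: 0.0
```

```bash
python3 -c "
from val import *
st()
for i in range(3): print(vang(('side',)))
st()
W=np.c_[0*TH+.474,.362-.036*np.sin(TH),.135+.036*np.cos(TH)]
c=capture('side');q=proj(c,W[::15]);print([(int(np.degrees(a)),*b.round().astype(int)) for a,b in zip(TH[::15],q)])
"
```

```text
9.417 [0.5105 0.3516 0.222 ] [-0.71 -1.11 -0.03] 0.004203073523549238 [ 24.2  28.3  81.2   0.   70.5 114.3]
[('side', 9.47, 'ang', -169, 'err', np.float64(0.0), 0.7, array([272., 252.]))]
[('side', 9.57, 'ang', 179, 'err', np.float64(2.0), 0.63, array([276., 249.]))]
[('side', 9.67, 'ang', -175, 'err', np.float64(2.7), 0.93, array([276., 251.]))]
9.717 [0.5107 0.3526 0.2222] [-0.52 -0.81 -0.84] 0.005200535876057003 [ 24.3  28.3  81.1   0.   70.6 114.3]Traceback (most recent call last):
  File "<string>", line 7, in <module>
    c=capture('side');q=proj(c,W[::15]);print([(int(np.degrees(a)),*b.round().astype(int)) for a,b in zip(TH[::15],q)])
                        ~~~~^^^^^^^^^^^
  File "val.py", line 5, in proj
    return cv2.projectPoints(W,cv2.Rodrigues(R)[0],-R@e,np.array(c["mtx"]),np.array(c["distortion"]))[0][:,0]
           ~~~~~~~~~~~~~~~~~^^^^^^^^^^^^^^^^^^^^^^^^^^^^^^^^^^^^^^^^^^^^^^^^^^^^^^^^^^^^^^^^^^^^^^^^^
cv2.error: OpenCV(4.12.0) /io/opencv/modules/calib3d/src/calibration_base.cpp:1490: error: (-215:Assertion failed) npoints >= 0 && (depth == CV_32F || depth == CV_64F) in function 'projectPoints'
```

Request:
{"fn": "move_arm", "kwargs": {"increments": [[[0,-0.4,0.05],[0,0,0],1],[[0,0,0.05],[0,0,0],1],[[0,0,0],[0,0,0],1]]}}

```text
time_s: 10.02
position: [0.5104, 0.3652, 0.2187]
tcp_rot: [[1.0, 0.0, -0.0], [0.0, -1.0, -0.0], [-0.0, 0.0, -1.0]]
force: [-0.5, -0.8, -0.1]
opening: 0.006
grasp_force: 0.0
```

```bash
python3 -c "
from val import *
st()
for i in range(3): print(vang(('side',)))
st()
c=capture('side');cv2.imwrite('pics/g5.png',cv2.resize(np.clip(c['img'][150:250,200:310,::-1].astype(float)*3,0,255).astype(np.uint8),(660,600),interpolation=2))
"
```

```text
10.017 [0.5104 0.3652 0.2187] [-0.51 -0.8  -0.15] 0.006393621427428206 [ 25.4  29.1  80.3   0.   70.7 115.4]
[('side', 10.07, 'ang', -176, 'err', np.float64(3.3), 0.67, array([276., 251.]))]
[('side', 10.17, 'ang', -172, 'err', np.float64(2.4), 0.84, array([275., 252.]))]
[('side', 10.27, 'ang', 177, 'err', np.float64(2.7), 0.77, array([276., 249.]))]
10.317 [0.5107 0.3643 0.2192] [-0.51 -0.64 -0.25] 0.00934696633043203 [ 25.3  29.1  80.3  -0.   70.7 115.4]
```

View pics/g5.png

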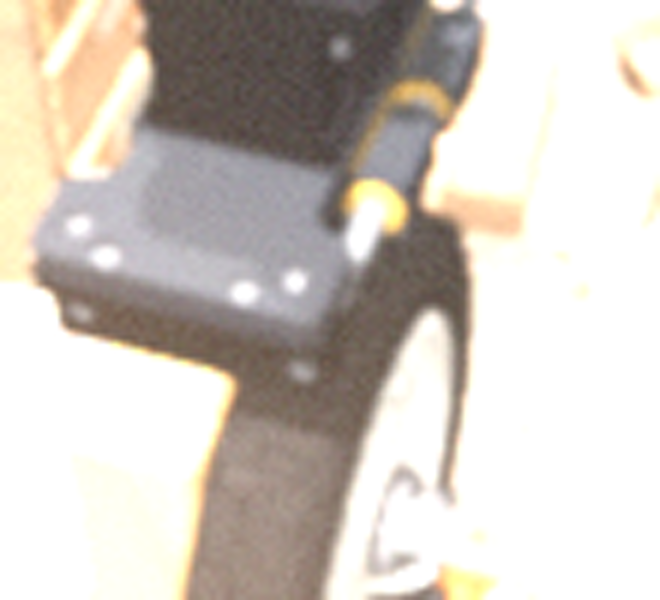

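No contact even though the reported TCP is below the tread height, and the gripper's plate hides the tips. I'll raise the tool and turn it a quarter so the side camera sees the fingertips.

Request:
{"fn": "move_arm", "kwargs": {"increments": [[[0,0,-0.8],[0,0,-0.0577],1],[[0,0,-0.8],[0,0,-0.0577],1],[[0,0,-0.4],[0,0,-0.0577],1],[[0,0,0],[0,0,-0.0577],1],[[0,0,0],[0,0,-0.0577],1],[[0,0,0],[0,0,-0.0577],1],[[0,0,0],[0,0,-0.0577],1],[[0,0,0],[0,0,-0.0577],1],[[0,0,0],[0,0,-0.0577],1],[[0,0,0],[0,0,-0.0577],1],[[0,0,0],[0,0,-0.0577],1],[[0,0,0],[0,0,-0.0577],1],[[0,0,0],[0,0,-0.0577],1],[[0,0,0],[0,0,0],1]]}}

```text
time_s: 11.53
position: [0.5106, 0.3642, 0.2792]
tcp_rot: [[-0.001, 1.0, -0.0], [1.0, 0.001, -0.0], [-0.0, -0.0, -1.0]]
force: [0.6, 0.0, -0.4]
opening: 0.006
grasp_force: 0.0
```

```bash
python3 -c "
from val import *
st()
print(vang(('side',)))
c=capture('side');p=np.array(read_state()['position'])
cv2.imwrite('pics/g6.png',cv2.resize(np.clip(c['img'][130:270,190:310,::-1].astype(float)*2,0,255).astype(np.uint8),(514,600),interpolation=2))
W=np.array([p,p+[0,0,.05],[.51,.362,.235]]);q=proj(c,W);print(q.round(),((q-[190,130])*4.286).round())
"
```

```text
11.533 [0.5106 0.3642 0.2792] [ 0.57  0.01 -0.4 ] 0.005723933460257907 [25.3 26.  75.9 -0.  78.2 25.2]
[('side', 11.58, 'ang', -173, 'err', np.float64(0.9), 0.9, array([274., 251.]))]
[[252. 186.]
 [251. 165.]
 [254. 201.]] [[267. 239.]
 [262. 149.]
 [275. 306.]]
```

View pics/g6.png

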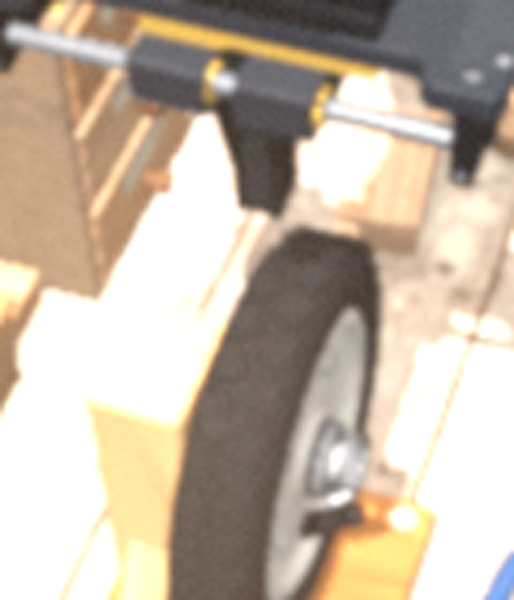

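```bash
python3 -c "
from val import *
c=capture('side');s=read_state();p=np.array(s['position']);print(p)
for dz in(0,.005,.01,.015,.02,.025,.03): print(dz,proj(c,np.array([p+[0,0,dz],p+[0,.0095,dz],p+[-.007,.0095,dz],p+[.007,.0095,dz]])).round(1).tolist())
g=c['img'][160:200,235:265].max(2); print(g[:,8:26:2])
"
```

```text
[0.51066129 0.36430888 0.27919284]
0 [[252.4, 185.7], [250.4, 189.8], [254.4, 190.8], [246.4, 188.8]]
0.005 [[252.3, 183.7], [250.3, 187.8], [254.3, 188.8], [246.3, 186.8]]
0.01 [[252.1, 181.7], [250.2, 185.8], [254.2, 186.8], [246.1, 184.8]]
0.015 [[252.0, 179.6], [250.0, 183.8], [254.1, 184.8], [246.0, 182.8]]
0.02 [[251.9, 177.6], [249.9, 181.7], [254.0, 182.7], [245.8, 180.7]]
0.025 [[251.8, 175.5], [249.8, 179.6], [253.9, 180.7], [245.7, 178.6]]
0.03 [[251.7, 173.4], [249.6, 177.5], [253.8, 178.6], [245.5, 176.5]]
[[ 35  37  40  38  39  43  43  43  44]
 [ 40  36  40  42  40  37  39  41  46]
 [ 49  35  43  41  37  37  36  37  67]
 [ 59  34  42  42  41  34  34  35  91]
 [ 75  36  41  42  41  35  32  37 107]
 [ 96  37  42  41  39  35  37  34 114]
 [112  38  42  42  40  36  34  37 118]
 [123  41  42  41  43  37  33  38 119]
 [141  51  42  42  43  38  32  34 114]
 [154  62  43  43  43  37  36  35 106]
 [159  67  42  45  44  39  37  36 108]
 [159  69  40  42  43  40  36  37 112]
 [158  69  40  45  43  39  34  37 111]
 [161  77  41  46  46  38  35  45 106]
 [166  86  41  45  44  41  36
[... 285 characters left out ...]
159 147 131 158 135 111 107 111  95]
 [158 134 135 154 123 113 107  94  71]
 [164 131 144 148 117 115 102  71  51]
 [167 129 148 136 113 114  93  52  42]
 [162 129 150 125 110 106  80  45  41]
 [153 133 151 118 106  87  61  46  43]
 [142 142 148 109  98  68  50  43  41]
 [136 150 137 103  87  55  48  47  43]
 [133 157 128 101  73  51  49  49  46]
 [135 157 121  95  60  52  49  50  47]
 [143 158 119  85  53  51  49  51  50]
 [153 157 112  71  54  52  48  52  52]
 [161 160 107  62  54  52  50  51  54]
 [171 168 108  57  55  53  51  51  51]
 [177 172 102  55  55  53  49  51  50]
 [178 161  88  55  54  54  51  52  52]
 [173 145  70  51  51  51  50  55  52]
 [165 123  56  52  52  53  54  54  55]]
```

The visible fingertip ends about 15–25 mm above the reported TCP, while x and y agree. I'll step down until real contact, stopping while the reported grasp point is still over 97 mm from the axle.

Request:
{"fn": "move_arm", "kwargs": {"increments": [[[0.1,0,0.9],[0,0,0],1],[[0.1,0,0.9],[0,0,0],1],[[0,0,0.2],[0,0,0],1],[[0,0,0.06],[0,0,0],1],[[0,0,0.05],[0,0,0],1],[[0,0,0],[0,0,0],1],[[0,0,0],[0,0,0],1]]}}

```text
time_s: 12.32
position: [0.5117, 0.3708, 0.2174]
tcp_rot: [[0.001, 1.0, 0.003], [1.0, -0.001, 0.001], [0.001, 0.003, -1.0]]
force: [0.7, -0.4, 0.6]
opening: 0.004
grasp_force: 0.0
```

```bash
python3 -c "
from val import *
st()
print(vang(('side','side')))
st()"
```

```text
12.317 [0.5117 0.3708 0.2174] [ 0.72 -0.44  0.61] 0.004018837267534962 [25.8 29.4 79.8 -0.  70.5 25.9]
[('side', 12.37, 'ang', -177, 'err', np.float64(0.4), 0.88, array([274., 250.])), ('side', 12.47, 'ang', -170, 'err', np.float64(1.9), 0.79, array([274., 252.]))]
12.517 [0.5112 0.3705 0.2169] [0.34 0.54 0.11] 0.003086408712734778 [25.8 29.5 79.9  0.  70.5 25.9]
```

Request:
{"fn": "move_arm", "kwargs": {"increments": [[[-0.1,0,0.05],[0,0,0],1],[[0,0,0.02],[0,0,0],1],[[0,0,0],[0,0,0],1],[[0,0,0],[0,0,0],1]]}}

```text
time_s: 12.85
position: [0.5106, 0.3673, 0.2137]
tcp_rot: [[0.001, 1.0, -0.0], [1.0, -0.001, -0.0], [-0.0, -0.0, -1.0]]
force: [-0.5, -0.5, 0.3]
opening: 0.008
grasp_force: 0.0
```

```bash
python3 -c "
from val import *
st()
c=capture('side');p=np.array(read_state()['position'])
cv2.imwrite('pics/g7.png',cv2.resize(np.clip(c['img'][150:240,200:310,::-1].astype(float)*3,0,255).astype(np.uint8),(733,600),interpolation=2))
print(((proj(c,np.array([p+[0,0,.02],p+[0,.0095,.02],[.51,.362,.235]]))-[200,150])*6.667).round())
st()"
```

```text
12.85 [0.5106 0.3673 0.2137] [-0.51 -0.53  0.31] 0.008056389593373844 [25.6 29.5 80.4  0.  70.1 25.6]
[[352. 361.]
 [339. 388.]
 [361. 343.]]
12.9 [0.5106 0.3673 0.2137] [-0.56  0.09  0.55] 0.00598921738251195 [25.6 29.5 80.4  0.  70.1 25.6]
```

View pics/g7.png

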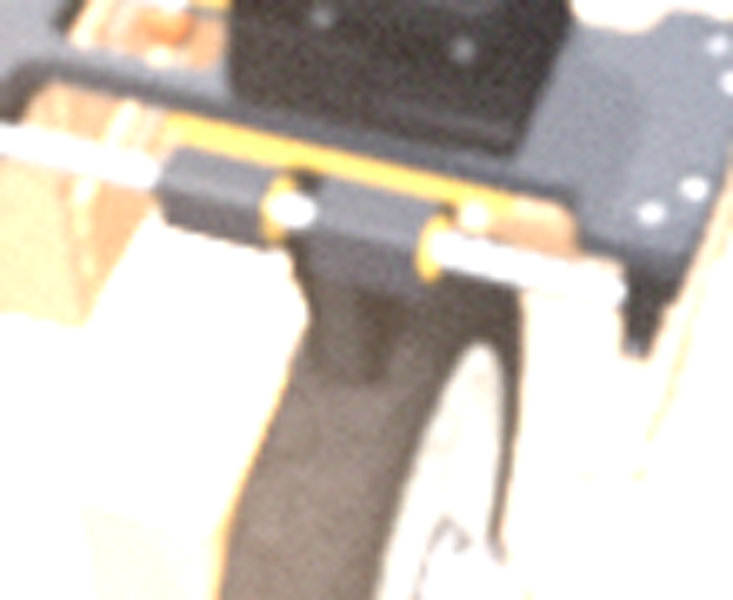

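Relative to the finger carriages, the tip sits about the specified 70 mm below, and everything is 20–25 mm above the reported height. So the whole tool reads low, and the real grasp point still has clearance. I'll continue down in small steps.

Request:
{"fn": "move_arm", "kwargs": {"increments": [[[0,0,0.04],[0,0,0],1],[[0,0,0.03],[0,0,0],1],[[0,0,0],[0,0,0],1]]}}

```text
time_s: 13.15
position: [0.5105, 0.3673, 0.2113]
tcp_rot: [[0.001, 1.0, -0.001], [1.0, -0.001, -0.0], [-0.0, -0.001, -1.0]]
force: [0.3, 1.6, -0.5]
opening: 0.004
grasp_force: 0.0
```

```bash
python3 -c "
from val import *
st()"
```

```text
13.15 [0.5105 0.3673 0.2113] [ 0.26  1.56 -0.55] 0.003966126020006056 [25.6 29.7 80.5  0.  69.9 25.6]
```

Request:
{"fn": "move_arm", "kwargs": {"increments": [[[0,0,0.04],[0,0,0],1],[[0,0,0],[0,0,0],1]]}}

```text
time_s: 13.32
position: [0.5105, 0.3673, 0.2102]
tcp_rot: [[0.0, 1.0, -0.0], [1.0, -0.0, -0.0], [-0.0, -0.0, -1.0]]
force: [-0.7, 0.4, 0.8]
opening: 0.003
grasp_force: 0.0
```

Request:
{"fn": "move_arm", "kwargs": {"increments": [[[0,0,0.04],[0,0,0],1],[[0,0,0],[0,0,0],1]]}}

```text
time_s: 13.48
position: [0.5108, 0.3674, 0.2093]
tcp_rot: [[0.001, 1.0, 0.0], [1.0, -0.001, 0.0], [0.0, 0.0, -1.0]]
force: [0.2, 0.9, -0.2]
opening: 0.006
grasp_force: 0.0
```

Request:
{"fn": "move_arm", "kwargs": {"increments": [[[0,0,0.05],[0,0,0],1],[[0,0,0],[0,0,0],1]]}}

```text
time_s: 13.65
position: [0.5108, 0.3679, 0.2091]
tcp_rot: [[0.001, 1.0, 0.001], [1.0, -0.001, 0.001], [0.001, 0.001, -1.0]]
force: [-1.7, 0.7, 6.4]
opening: 0.007
grasp_force: 3.0
```

Request:
{"fn": "move_arm", "kwargs": {"increments": [[[0,0,0.05],[0,0,0],1],[[0,0,0],[0,0,0],1]]}}

```text
time_s: 13.82
position: [0.5109, 0.3684, 0.2091]
tcp_rot: [[0.0, 1.0, 0.002], [1.0, -0.0, 0.002], [0.002, 0.002, -1.0]]
force: [-3.7, -0.3, 11.2]
opening: 0.003
grasp_force: 5.6
```

Request:
{"fn": "move_arm", "kwargs": {"increments": [[[0,0,0.05],[0,0,0],1],[[0,0,0],[0,0,0],1]]}}

```text
time_s: 13.98
position: [0.511, 0.3689, 0.209]
tcp_rot: [[0.0, 1.0, 0.003], [1.0, -0.0, 0.004], [0.004, 0.003, -1.0]]
force: [-5.3, -0.8, 16.4]
opening: 0.004
grasp_force: 8.2
```

Contact is at reported z = 0.209, so the height reads 26 mm low, and the press is now 16 N. Flick toward −y and lift off.

Request:
{"fn": "move_arm", "kwargs": {"increments": [[[-0.1,0,0],[0,0,0],1],[[-0.25,0,0],[0,0,0],1],[[-0.4,0,0],[0,0,0],1],[[-0.45,0,0],[0,0,0],1],[[-0.5,0,-0.4],[0,0,0],1],[[-0.5,0,-0.6],[0,0,0],1],[[-0.2,0,-0.2],[0,0,0],1],[[0.3,0,0],[0,0,0],1],[[0.6,0,0],[0,0,0],1],[[0.6,0,0],[0,0,0],1]]}}

```text
time_s: 14.82
position: [0.5108, 0.3409, 0.2407]
tcp_rot: [[0.003, 1.0, -0.0], [1.0, -0.003, 0.001], [0.001, -0.0, -1.0]]
force: [0.2, -0.2, -0.3]
opening: 0.006
grasp_force: 0.0
```

```bash
python3 -c "
from val import *
st()
for i in range(5): print(vang(('side',)))
"
```

```text
14.817 [0.5108 0.3409 0.2407] [ 0.22 -0.16 -0.28] 0.005503551843930715 [23.3 26.8 80.8  0.  72.4 23.4]
[('side', 14.87, 'ang', -136, 'err', np.float64(0.8), 0.83, array([270., 257.]))]
[('side', 14.97, 'ang', -153, 'err', np.float64(2.4), 0.96, array([273., 256.]))]
[('side', 15.07, 'ang', -99, 'err', np.float64(0.1), 0.89, array([268., 255.]))]
[('side', 15.17, 'ang', -151, 'err', np.float64(1.0), 0.7, array([270., 254.]))]
[('side', 15.27, 'ang', -69, 'err', np.float64(1.6), 0.61, array([270., 249.]))]
```

The wheel is spinning. Hover about 6 mm above the tread while it runs, and log valve pixels for a decay-model fit.

Request:
{"fn": "move_arm", "kwargs": {"increments": [[[0.35,0,0.4],[0,0,0],1],[[0.35,0,0.4],[0,0,0],1],[[0,0,0],[0,0,0],1],[[0,0,0],[0,0,0],1]]}}

```text
time_s: 15.65
position: [0.5094, 0.3617, 0.2148]
tcp_rot: [[-0.001, 1.0, -0.003], [1.0, 0.001, -0.002], [-0.002, -0.003, -1.0]]
force: [-0.4, 0.2, 0.2]
opening: 0.002
grasp_force: 0.0
```

```bash
cat > track.py <<'E'
from val import *
import json,sys,os
from scipy.optimize import least_squares
def log(n):
    L=json.load(open("log.json")) if os.path.exists("log.json") else []
    for i in range(n):
        t=read_state()["time_s"]; c=capture("side"); r=[q for q in pinpoint(c,"valve") if q["confidence"]>.4]
        if r: L.append([t,r[0]["xy"][0]*560,r[0]["xy"][1]*420])
    json.dump(L,open("log.json","w")); return np.array(L),c
def model(p,t,T0=15.): return p[0]+p[1]/p[2]*(1-np.exp(-p[2]*(t-T0)))
def fit(L,c):
    t=L[:,0]
    def pts(th): return proj(c,np.c_[0*th+.474,.362-.036*np.sin(th),.135+.036*np.cos(th)])
    def res(p): return np.r_[(pts(model(p,t))-L[:,1:]).ravel(),(p[2]-.173)/.004*1]
    best=min((least_squares(res,[a,w,.173],loss="soft_l1") for a in np.arange(-3,3,.7) for w in(.4,.7,1,1.3,1.6,2)),key=lambda r:r.cost)
    p=best.x; rms=np.sqrt(np.mean(res(p)**2)); now=read_state()["time_s"]
    print("p",p.round(3),"rms",rms.round(2),"n",len(L),"now",now,"ang",np.degrees(model(p,now)).round(),"w",(p[1]*np.exp(-p[2]*(now-15))).round(3))
    for k in range(0,4):
        x=1-(2*np.pi*k-p[0])*p[2]/p[1]
        if x>0: T=15-np.log(x)/p[2]; print("top at",T.round(2),"w",(p[1]*np.exp(-p[2]*(T-15))).round(2))
E
python3 -c "
from track import *
st(); L,c=log(18); fit(L,c)"
```

```text
15.65 [0.5094 0.3617 0.2148] [-0.37  0.23  0.17] 0.00223059910712454 [25.1 29.2 80.8 -0.  70.2 25.1]
p [-1.532  1.264  0.173] rms 1.88 n 17 now 17.45 ang 57.0 w 0.828
top at 16.36 w 1.0
```

By 17.45 s the run had been untouched for about 3 s. It would die before another full turn, so I brake now and turn it back by dragging.

Request:
{"fn": "move_arm", "kwargs": {"increments": [[[-0.4,0,0],[0,0,0],1],[[-0.4,0,0.1],[0,0,0],1],[[0,0,0.1],[0,0,0],1],[[0,0,0.15],[0,0,0],1],[[0,0,0],[0,0,0],1],[[0,0,0],[0,0,0],1]]}}

```text
time_s: 17.95
position: [0.5109, 0.3371, 0.2076]
tcp_rot: [[0.001, 1.0, 0.001], [1.0, -0.001, 0.0], [0.0, 0.001, -1.0]]
force: [-2.8, -1.9, 6.7]
opening: 0.001
grasp_force: 3.8
```

```bash
cat >> track.py <<'E'
def still(n=6):
    st(); Q=[]
    for i in range(n):
        c=capture("side"); r=[q for q in pinpoint(c,"valve") if q["confidence"]>.4]
        if r: Q.append(np.array(r[0]["xy"])*[560,420])
    q=np.median(Q,0); e=np.hypot(*(proj(c,np.c_[0*TH+.474,.362-.036*np.sin(TH),.135+.036*np.cos(TH)])-q).T); o=e.argsort()[:6]
    print("still",np.degrees(TH[o]).round().tolist(),e[o].round(1).tolist(),q.round(1),"sd",np.std(Q,0).round(1))
E
python3 -c "
from track import *
still(); c=capture('side')
print(proj(c,np.array([[.474,.362-.036*np.sin(a),.135+.036*np.cos(a)] for a in np.radians(range(-30,120,15))])).round(1).tolist())"
```

```text
17.95 [0.5109 0.3371 0.2076] [-2.75 -1.94  6.66] 0.0010520050953373606 [23.  28.5 83.4  0.  68.1 23. ]
still [84.0, 83.0, 85.0, 82.0, 86.0, 81.0] [2.5, 2.5, 2.5, 2.6, 2.6, 2.6] [281.7 223.2] sd [0.9 1. ]
[[270.5, 237.0], [272.0, 232.2], [273.6, 227.9], [275.1, 224.5], [276.5, 222.0], [277.7, 220.8], [278.5, 220.9], [279.1, 222.1], [279.2, 224.4], [278.9, 227.6]]
```

Request:
{"fn": "move_arm", "kwargs": {"increments": [[[0.1,0,0.06],[0,0,0],1],[[0.33,0,0],[0,0,0],1],[[0.33,0,0],[0,0,0],1],[[0.33,0,0],[0,0,0],1],[[0.33,0,0],[0,0,0],1],[[0.25,0,0],[0,0,0],1],[[0,0,0],[0,0,0],1],[[0,0,-0.4],[0,0,0],1],[[-0.8,0,0],[0,0,0],1],[[-0.87,0,0],[0,0,0],1],[[0,0,0.2],[0,0,0],1],[[0,0,0.2],[0,0,0],1],[[0,0,0],[0,0,0],1]]}}

```text
time_s: 19.68
position: [0.5112, 0.3371, 0.2073]
tcp_rot: [[0.001, 1.0, 0.002], [1.0, -0.001, 0.0], [0.0, 0.002, -1.0]]
force: [-4.3, -2.2, 15.9]
opening: 0.005
grasp_force: 7.9
```

```bash
python3 -c "
from track import *
still(5)
c=capture('top'); print(pinpoint(c,'valve')[:1])
L=np.array(json.load(open('log.json')));t=L[:,0]
def res(p):
    th=model(p,t); return np.r_[(proj(c2,np.c_[0*th+.474,.362-.036*np.sin(th),.135+.036*np.cos(th)])+p[3:5]-L[:,1:]).ravel(),(p[2]-.173)/.004]
c2=capture('side'); r=least_squares(res,[-1.53,1.26,.173,0,0],loss='soft_l1');print(r.x.round(3),r.cost, np.sqrt(np.mean(r.fun**2)))
"
```

```text
19.683 [0.5112 0.3371 0.2073] [-4.33 -2.17 15.93] 0.004717819268071772 [23.  28.5 83.4 -0.  68.  23.1]
still [80.0, 79.0, 78.0, 81.0, 77.0, 82.0] [1.0, 1.0, 1.0, 1.0, 1.1, 1.1] [280.1 222.6] sd [1.  0.7]
[]
[-1.38   1.178  0.173  1.499  1.833] 16.777461577281528 1.1876534435778139
```

Request:
{"fn": "move_arm", "kwargs": {"increments": [[[0.17,0,0],[0,0,0],1],[[0.3,0,0],[0,0,0],1],[[0.3,0,0],[0,0,0],1],[[0.3,0,0],[0,0,0],1],[[0.3,0,0],[0,0,0],1],[[0.3,0,0],[0,0,0],1],[[0,0,0],[0,0,0],1]]}}

```text
time_s: 20.92
position: [0.5109, 0.392, 0.2065]
tcp_rot: [[-0.001, 1.0, 0.003], [1.0, 0.001, 0.006], [0.006, 0.003, -1.0]]
force: [-2.2, 2.4, 12.1]
opening: 0.003
grasp_force: 6.0
```

```bash
sed -i 's/q=np.median(Q,0);/q=np.median(Q,0)-[1.5,1.8];/' track.py; python3 -c "
from track import *
still(6)"
```

```text
20.917 [0.5109 0.392  0.2065] [-2.24  2.43 12.05] 0.0025956739933297814 [27.4 31.  78.9  0.3 69.9 27.3]
still [21.0, 20.0, 22.0, 23.0, 19.0, 24.0] [1.0, 1.0, 1.0, 1.1, 1.1, 1.1] [276.5 223.8] sd [2.3 1.9]
```

Request:
{"fn": "move_arm", "kwargs": {"increments": [[[0,0,-0.4],[0,0,0],1],[[-0.8,0,0],[0,0,0],1],[[-0.85,0,0],[0,0,0],1],[[0,0,0.2],[0,0,0],1],[[0,0,0.2],[0,0,0],1],[[0,0,0],[0,0,0],1],[[0.2,0,0],[0,0,0],1],[[0.25,0,0],[0,0,0],1],[[0.25,0,0],[0,0,0],1],[[0,0,0],[0,0,0],1]]}}

```text
time_s: 22.35
position: [0.5109, 0.3636, 0.209]
tcp_rot: [[-0.001, 1.0, 0.004], [1.0, 0.001, 0.007], [0.007, 0.004, -1.0]]
force: [-5.4, -0.4, 22.4]
opening: 0.007
grasp_force: 11.0
```

```bash
python3 -c "
from track import *
still(20)
c=capture('top'); print(pinpoint(c,'valve')[:1], proj(c,np.array([[.474,.362-.036*np.sin(a),.135+.036*np.cos(a)] for a in (-.3,0,.3)])).round(1).tolist())"
```

```text
22.35 [0.5109 0.3636 0.209 ] [-5.41 -0.42 22.35] 0.007066245558467031 [25.1 29.4 81.3  0.3 68.9 25. ]
still [16.0, 17.0, 15.0, 18.0, 19.0, 14.0] [0.9, 0.9, 1.0, 1.0, 1.1, 1.1] [274.4 223.7] sd [1.6 1.7]
[] [[254.9, 207.8], [260.1, 207.8], [265.4, 208.1]]
```

```bash
python3 -c "
from track import *
I=np.mean([capture('side')['img'].astype(float).max(2) for _ in range(4)],0)
np.set_printoptions(linewidth=220)
print('cols',list(range(256,288)))
for r in range(210,250): print(r,' '.join('%3d'%v for v in I[r,256:288]))
c=capture('side')
for x in(-.036,-.025): print(x,[(a,*proj(c,np.array([[.51+x,.362-.036*np.sin(np.radians(a)),.135+.036*np.cos(np.radians(a))]]))[0].round(1)) for a in(-15,0,15,30)])
print(proj(c,np.array([[.51-.036,.362,.135],[.49,.362,.135]])).round(1).tolist())
"
```

```text
cols [256, 257, 258, 259, 260, 261, 262, 263, 264, 265, 266, 267, 268, 269, 270, 271, 272, 273, 274, 275, 276, 277, 278, 279, 280, 281, 282, 283, 284, 285, 286, 287]
210  48  48  46  46  47  46  45  42  43  53  73  86  91  92  91  90  89  85  76  58  42  53  86 116 129 130 128 127 131 131 130 128
211  49  48  47  47  46  46  44  42  47  64  81  89  90  91  92  92  90  87  77  58  44  56  90 117 128 129 127 127 128 129 128 126
212  51  50  48  48  46  45  44  44  54  72  86  90  89  90  92  93  92  89  78  59  44  57  91 118 127 128 128 128 128 128 127 126
213  51  51  50  48  47  46  43  47  61  74  82  86  87  89  94  94  94  91  81  59  44  59  94 119 128 129 129 128 128 129 129 127
214  53  53  52  49  46  44  44  52  64  69  70  75  82  89  93  96  96  93  81  58  45  64  97 121 129 131 130 130 130 128 127 126
215  55  56  55  51  46  44  46  59  65  59  54  60  73  86  94  97  98  95  81  58  49  72 104 123 130 132 132 132 130 126 125 124
216  55  53  51  48  45  44  49  59  62  52  46  50  63  79  91  97 100  96  82  57  53  82 112 127 131 132 132 132 128 124 122 123
217  52  5
[... 4046 characters left out ...]
120 120 128 144 161 169 165 156 157
248  96  94  92  91  92  95 101 110 120 125 118 100  83  76  87 106 115 119 128 146 158 148 129 121 128 138 151 165 173 174 168 168
249  95  93  92  92  94  98 104 114 124 125 112  84  61  64  88 109 123 133 142 155 163 151 132 128 143 157 162 165 168 171 169 169
-0.036 [(-15, np.float64(272.0), np.float64(232.2)), (0, np.float64(273.6), np.float64(227.9)), (15, np.float64(275.1), np.float64(224.5)), (30, np.float64(276.5), np.float64(222.0))]
-0.025 [(-15, np.float64(266.3), np.float64(230.7)), (0, np.float64(267.9), np.float64(226.4)), (15, np.float64(269.5), np.float64(223.0)), (30, np.float64(271.0), np.float64(220.6))]
[[273.5, 238.8], [265.6, 236.7]]
```

By the pixel values, the stem axis runs from (266,218) to the tip near (274.5,226). That puts the valve about 9° past the top, against 16° from the detector. I'll nudge it back about 8° while pressing.

Request:
{"fn": "move_arm", "kwargs": {"increments": [[[0.12,0,0],[0,0,0],1],[[0.12,0,0],[0,0,0],1],[[0.12,0,0],[0,0,0],1],[[0.11,0,0],[0,0,0],1],[[0,0,0],[0,0,0],1],[[0,0,0],[0,0,0],1]]}}

```text
time_s: 25.2
position: [0.5109, 0.3772, 0.2086]
tcp_rot: [[-0.0, 1.0, 0.004], [1.0, 0.0, 0.007], [0.007, 0.004, -1.0]]
force: [-5.6, 1.5, 20.1]
opening: 0.002
grasp_force: 9.6
```

```bash
python3 -c "
from track import *
still(16)
I=np.mean([capture('side')['img'].astype(float).max(2) for _ in range(4)],0)
for r in range(212,236): print(r,' '.join('%3d'%v for v in I[r,260:282]))
"
```

```text
25.2 [0.5109 0.3772 0.2086] [-5.56  1.5  20.11] 0.0019953147647278676 [26.2 30.1 80.1  0.3 69.4 26.1]
still [6.0, 5.0, 7.0, 4.0, 8.0, 3.0] [0.3, 0.4, 0.5, 0.6, 0.7, 0.8] [273.9 226.4] sd [1.4 1.6]
212  46  46  42  44  54  73  87  89  90  92  93  93  91  89  79  59  43  57  92 118 128 129
213  46  44  42  47  64  84  90  88  87  91  93  95  93  91  79  59  43  59  94 119 129 130
214  45  43  44  55  74  88  91  89  88  92  94  95  95  93  79  57  44  63  97 121 129 131
215  45  43  47  62  77  86  88  87  90  93  95  97  97  95  81  57  48  71 104 124 130 132
216  45  43  47  60  71  77  81  85  90  94  97  99 100  96  81  56  52  82 112 127 131 132
217  45  44  50  56  59  62  72  82  91  96  99 101 102  98  83  57  55  87 116 129 132 132
218  44  47  57  60  53  49  60  76  87  93 100 103 104  98  81  55  56  89 118 131 134 133
219  44  48  58  59  50  45  51  62  73  85  97 103 104  96  77  52  58  93 122 133 134 133
220  44  48  54  52  45  45  47  52  59  72  88 101 104  95  72  51  62  98 123 132 134 133
221  45  49  50  46  42  44  48  48  51  57  74  92 101  93  69  50  67 100
[... 604 characters left out ...]
  65  56  48  46  43  44  54  80 106 120 124 126 129 136
229  95 109 116 110  93  74  72  76  74  65  60  58  51  46  58  87 112 123 125 127 130 142
230 102 113 117 106  83  72  77  83  77  69  71  75  67  55  61  87 112 123 127 127 130 146
231 107 116 115  99  78  74  82  86  77  69  75  83  79  66  63  79 104 121 127 127 130 140
232 110 118 110  91  77  80  87  85  80  80  87  91  86  76  68  74  99 119 126 127 128 132
233 113 116 106  86  82  91  94  93  97 106 107 101  92  83  73  75  97 119 126 127 129 128
234 115 113  99  82  88 100 103 105 119 126 119 107  97  87  82  83 100 118 125 127 127 127
235 116 109  91  83  95 105 108 121 138 138 123 111 101  93  92  97 106 119 125 126 126 126
```

```bash
python3 -c "
from val import *
st(); print(hand_in())"
```

```text
27.0 [0.5109 0.377  0.2086] [-5.53  1.41 18.69] 0.003035352335666956 [26.2 30.1 80.1  0.3 69.4 26.1]
the job is handed in; nothing more can be done
None
```

I flicked the wheel, let it run untouched for about 3 s, and braked it; it now stands with its valve within roughly 6° of twelve o'clock by my camera measurements, held by the fingertip at about 19 N; I handed it in at 27 s, with no verdict shown. The tool's reported height read about 26 mm low, so taken literally it put the grasp point inside the 97 mm limit, but contact was on top of the tyre. I did not re-measure the pliers, tin and block at the end.

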